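# Scan the sample cassette, then unlatch it and hold it out of its dock

## Task

Hold the hand scanner steady, pointing straight down with its window 3 to 6 cm above the middle of the cassette's barcode label, for about a second without touching the cassette, then stand it back on its rubber mat and let go. Then pinch the cassette's two side catches fully in, lift it straight up out of the dock and finish while still holding it by the pinched catches, level and still, its underside at least 10 cm above the counter. Leave the bottle, tip box and beaker alone.

Things in the scene. Friction and masses are not known exactly. Their poses are not given: they have to be found in the camera images.
- dock: Fixed white dock. Origin on the counter under the well's centre; z up, x towards its console. Base plate x -66 to 134, 104 wide; well floor 12 high. Rails at |y| 27.5 to 52, |x| < 40, have inward lips: top 31, underside 25 above the counter, inner edge |y| 27.5. End stops |x| 43.5 to 53.5, 30 high. Console x 72 to 134, 104 wide, 45 high, dark blank screen on top. All mm.
- cassette: Loose grey cassette in the dock well, axes like the dock's, 1.5 mm play. 84 (x) x 44 (y) x 60 mm high, waisted to 28 mm at the catches; 0.22 kg +-25%. Origin: centre of its underside, 12 mm above the counter when seated; z up. White sprung catches on its +y and -y sides hook 2 mm under the dock's lips: it lifts (straight up) only while both are pressed in.
- cassette_label (a point): Centre of the white barcode label (44 mm in x by 26 mm in y, black bars) on the top face of the cassette, 60.5 mm above its underside.
- catch_left_pad (a point): Centre of the ribbed outer face of the +y catch, 46 mm above the cassette's underside (58 mm above the counter when seated); moves with the catch. Face 34 mm wide (x), 30 to 62 mm above the underside, looking along the cassette's +y; at rest 30 mm from the cassette's middle plane.
- catch_right_pad (a point): The same on the -y catch, looking along the cassette's -y. Across both faces: 60 mm at rest, 46 mm when both are fully pressed.
- catch_left (a joint): Press of the +y catch, m: 0 at rest, 0.007 fully pressed inwards (a stop). Its hook is clear of the lip from about 0.005. Spring: 2 N at rest, about 5 N fully pressed; it springs back when let go.
- catch_right (a joint): The same for the -y catch.
- mat: Flat black rubber mat, fixed, 120 (x) x 100 (y) x 4 mm. Origin: centre of its underside, on the counter. The scanner stands on it at the start and must stand on it again.
- scanner: Loose grey hand scanner, 0.18 kg, 124 mm high, standing upright on its window. Origin: centre of its underside; z up along the handle. Head 62 (x) x 42 (y) x 26 mm high with a dark rim 64 x 44 mm; shoulder 46 x 36 mm up to 41 mm; straight handle 34 (x) x 30 (y) mm from 41 to 122 mm; small trigger on its -x side at 45 to 67 mm.
- scanner_window (a point): Centre of the scanner's window, in the middle of its underside; it looks along the scanner's own -z.
- scanner_grip (a point): Point on the handle's axis, 95 mm above the scanner's underside, good to grip.
- bottle: Loose bystander: wide white capped bottle, 60 mm across, 130 mm high; origin at the centre of its underside. Leave alone.
- tip_box: Loose bystander: box with a clear lid, 82 x 122 x 55 mm; origin at the centre of its underside. Leave alone.
- beaker: Loose bystander: open glass beaker, 70 mm across the rim, 90 mm high; origin at the centre of its underside. Leave alone.
There are look-alikes about, which are no part of the job. Leave any red look-alike of the scanner alone.

How it is judged:
By the outcome, as a careful person would: the job done as asked, in the order asked, and still so for the second after the job is handed in, while the arm keeps its last pose, push and grip.
It also fails if it takes over 54 s, if anything falls off the work surface, if the arm or the gripper's body presses on something with over 40 N, if the wrist force passes 120 N, or if a joint passes its speed limit or range.

## Robot

A 6-joint arm with a two-finger parallel gripper is mounted at the origin on the work surface. World frame = base frame: x ahead of the robot, y to its left, z up, the work surface at z = 0. Lengths are in m, angles in rad, forces in N, time in s.
With the tool pointing down it reaches from about 0.325 to 1 m from the base axis. Payload 5.1 kg.
Tool frame: the origin (TCP) lies on the centre line of the jaws, within the pads' length; the fingertips stand 8 mm ahead of it and the grasp point (between the pads) lies 11 mm behind it; z points along the fingers, y is the direction in which the jaws open and shut (so a half turn about z gives the same grasp; the last joint's range is limited). The gripper opens to 85 mm and grips with 20 to 120 N. Pads are 22 mm wide; open, the fingers measure 114 mm over their backs; the gripper's body (76 mm by 85 mm) begins 54 mm behind the grasp point. The pads swing forward as they close: fully open they stand 13 mm farther back than shut.
Start: joints at [1.118, 0.124, 1.65, -0, 1.367, -0.083], TCP at [0.235, 0.606, 0.239] pointing down, gripper open.
Joint ranges: [-2.61, 2.61], [-1.02, 2.33], [0.03, 2.71], [-1.35, 4.49], [0.32, 2.68], [-2.91, 2.91]. Speed limits (rad/s): [2.57, 2.57, 3.14, 3.14, 3.14, 3.14].

## Interface

Orientations are given as a rotation vector (axis times angle).
In Python, from plant import * gives the robot as it stands.
- The arm moves only by the tool arm_command, never from a script. Its argument "moves" is a list of rows, each a list of 3 entries, a list of its own where there are three numbers: the shift along the tool's x, y, z in mm, then the turn about the tool's z in degrees, then the gripper's target within -1 to 1 (fully open at 1, half-way at 0, shut at -1). In form: [[[x, y, z], roll, claw], ...]. A call has exactly 10 rows; each row shifts and turns the commanded pose from where the row before left it, along the tool's axes as they then stand; what a row does not reach is not made up. A row lasts 1/10 s, in which the tool goes at most 50 mm and 8.59 degrees, less where a joint would pass 70% of its speed; a pose out of reach is approached as far as the arm can. A call is refused whole if a number of a shift passes 50 or a number of a turn 8.59, either way. A call with a gripper value outside its range is refused whole. The fingers move at their own pace and stop on an object; "grip_force" is the grip in N (left out, the last holds). Time passes only in rows, so rows that do not move let the fingers close, or fill a call up. It gives the time, the measured TCP pose, the force and the opening at its end, in the units of the state.
- read_state(): the state, without advancing time (a new reading comes with each control period).
- capture(name): name is "scene" or "top" or "wrist"; returns the picture (400x640x3 uint8, blue, green, red); there is no depth.
- calibration(name): a dict with "K" (3x3 intrinsics, pixels), "dist_coeffs" ([k1, k2, p1, p2, k3] as OpenCV has them; the pictures are not rectified), "view" (4x4, takes a point from world to camera coordinates); the wrist camera has in their place "hand_eye" (4x4, takes a point from camera to tool coordinates, whose origin is the TCP and whose axes are the flange's). Camera axes: x right, y down, z forward; pixel columns grow to the right and rows downward; lengths in m; the calibration is good to about 2 mm. A picture is of the moment at which its call begins: read the wrist's pose just before it. calibration takes no time and is no camera call.
- job_done(): hands the job in, once; it reports no verdict.
Trained networks look in the newest picture that a camera, given by its name, has taken for a name from the list of things; names that differ only in an ending like _2 or _b are one class to them, and where a whole thing is asked for, a point or a joint stands for the part that bears it (a point fixed in the world has none). Each returns a list of dicts, best first, with "conf" (0 to 1); they miss things now and then, are a little off and sometimes report something else, mostly with a low value. They report only what shows in the picture. A call takes as long as a camera call. They do not tell look-alikes from the thing itself.
- boxes_of(camera, name): "xy" ([column, row] in pixels, amid what is visible of it).
The state is a dict: "time_s": time; "joint_positions": joint angles; "joint_vel": joint speeds; "joint_torque": joint torques, N m; "position": TCP position; "eef_rot": TCP orientation; "contact_force": force on the tool from outside, world axes, zero at the start; "ft_torque": the same for the moment, N m; "finger_gap": finger opening in m.
Only numpy, scipy, OpenCV 4.12 (cv2) and the standard library are available. Lean on these libraries where they do the work, as an engineer would, in place of code of your own. Each camera call takes 0.05 s, during which the arm holds its last target.

## Working session

There is one attempt and no reset: what is moved stays moved. The work goes in short steps, Python scripts to look and compute and a tool call to move; the robot and the scene stay as the last step left them, time stands still between calls to the robot, and variables do not carry over. Pictures are saved under pics/ and viewed, and the job is handed in when it is done.

Besides the shell and the picture viewer there is one more tool, called after "Call:" as name(argument=value, ...) on one line, values as JSON. arm_command: Moves the arm, as the interface text tells. Its arguments: {"type":"object","properties":{"moves":{"type":"array"},"grip_force":{"type":"number"}},"required":["moves"]}

```bash
mkdir -p pics; ls
cat > h.py <<'E'
from plant import *
import numpy as np, cv2
from scipy.spatial.transform import Rotation as R
def snap(cam,fn):
    im=np.array(capture(cam)); cv2.imwrite('pics/'+fn,im); return im
def ray(cam,px,st=None):
    c=calibration(cam);K=np.array(c['K']);d=np.array(c['dist_coeffs'])
    u=cv2.undistortPoints(np.array([[px]],float),K,d)[0,0]
    v=np.array([u[0],u[1],1.])
    if cam=='wrist':
        st=st or read_state(); H=np.array(c['hand_eye']);T=np.eye(4);T[:3,:3]=R.from_rotvec(st['eef_rot']).as_matrix();T[:3,3]=st['position']
        M=T@H
    else: M=np.linalg.inv(np.array(c['view']))
    return M[:3,3],M[:3,:3]@v
def atz(cam,px,z,st=None):
    o,d=ray(cam,px,st); return o+d*(z-o[2])/d[2]
def proj(cam,P,st=None):
    c=calibration(cam);K=np.array(c['K']);d=np.array(c['dist_coeffs'])
    if cam=='wrist':
        st=st or read_state(); H=np.array(c['hand_eye']);T=np.eye(4);T[:3,:3]=R.from_rotvec(st['eef_rot']).as_matrix();T[:3,3]=st['position']
        V=np.linalg.inv(T@H)
    else: V=np.array(c['view'])
    return cv2.projectPoints(np.atleast_2d(P).astype(float),cv2.Rodrigues(V[:3,:3])[0],V[:3,3],K,d)[0].reshape(-1,2)
E
python3 - <<'E'
from h import *
np.set_printoptions(precision=4,suppress=True)
s=read_state();print(s)
for c in['scene','top','wrist']:
    snap(c,c+'0.png');print(c,calibration(c))
print(R.from_rotvec(s['eef_rot']).as_matrix())
for n in['scanner','cassette_label','dock','mat','bottle','tip_box','beaker']:
    print(n,[(b['xy'],b['conf']) for b in boxes_of('top',n)])
E
```

```text
pics
{'time_s': 0.0, 'joint_positions': array([ 1.1184,  0.1245,  1.6517,  0.    ,  1.3675, -0.0826]), 'joint_vel': array([-0.0003, -0.0003,  0.0012,  0.0006,  0.0011, -0.0001]), 'joint_torque': array([  0.0011, -42.3619, -36.5451,  -0.0001,   0.0071,   0.    ]), 'position': array([0.2347, 0.6055, 0.238 ]), 'eef_rot': array([-0.5775, -3.0875,  0.0032]), 'contact_force': array([ 1.273 ,  0.1781, -0.4953]), 'ft_torque': array([-0.003 , -0.0292, -0.0476]), 'finger_gap': 0.08548636676485673}
scene {'K': array([[417.0418,   0.    , 320.115 ],
       [  0.    , 417.0418, 195.3982],
       [  0.    ,   0.    ,   1.    ]]), 'dist_coeffs': array([-0.0259,  0.    ,  0.    ,  0.    ,  0.    ]), 'view': array([[ 0.7369,  0.676 , -0.0027, -0.4542],
       [ 0.5102, -0.5587, -0.6539, -0.2522],
       [-0.4435,  0.4805, -0.7566,  1.5207],
       [ 0.    ,  0.    ,  0.    ,  1.    ]])}
top {'K': array([[475.3999,   0.    , 318.722 ],
       [  0.    , 475.3999, 198.0195],
       [  0.    ,   0.    ,   1.    ]]), 'dist_coeffs': array([-0.1165,  0.    ,  0.    ,  0.    ,  0.    ]), 'view': array([[ 0.
[... 271 characters left out ...]
0.    ,   0.    ,   1.    ]]), 'dist_coeffs': array([-0.0202,  0.    ,  0.    ,  0.    ,  0.    ]), 'hand_eye': array([[ 0.0003, -0.9448, -0.3276,  0.085 ],
       [ 1.    ,  0.0003,  0.0001, -0.0004],
       [ 0.0001, -0.3276,  0.9448, -0.1338],
       [ 0.    ,  0.    ,  0.    ,  1.    ]])}
[[-0.9324  0.3614 -0.0009]
 [ 0.3614  0.9324 -0.0019]
 [ 0.0002 -0.0021 -1.    ]]
scanner [([272.0, 272.2], 0.75), ([234.9, 185.2], 0.74), ([369.2, 219.0], 0.74), ([232.5, 269.7], 0.65), ([272.9, 221.4], 0.63)]
cassette_label [([368.6, 220.8], 0.62)]
dock [([369.0, 202.4], 0.56)]
mat [([277.1, 216.1], 0.94)]
bottle [([310.6, 136.3], 0.87)]
tip_box [([188.5, 238.6], 0.68)]
beaker [([459.2, 246.8], 0.76)]
```

View pics/top0.png

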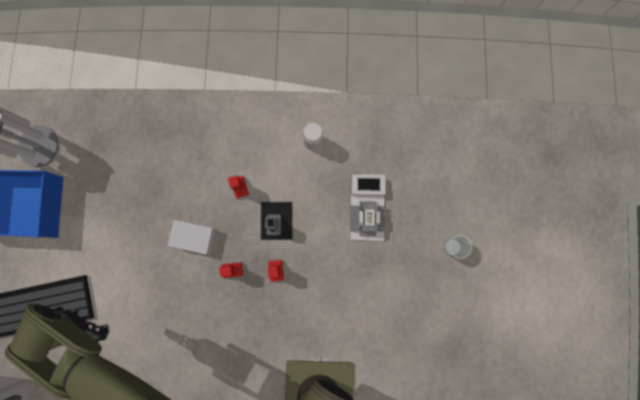

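View pics/scene0.png

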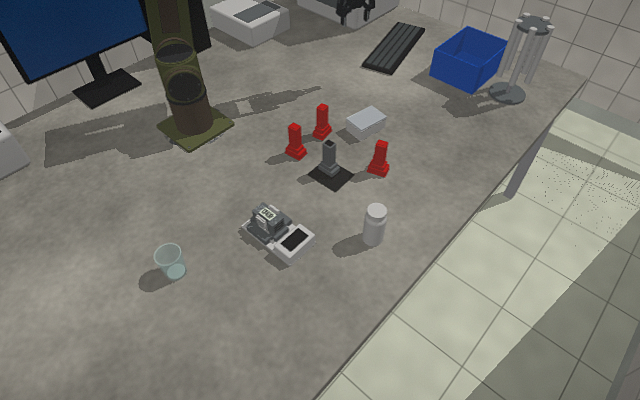

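View pics/wrist0.png

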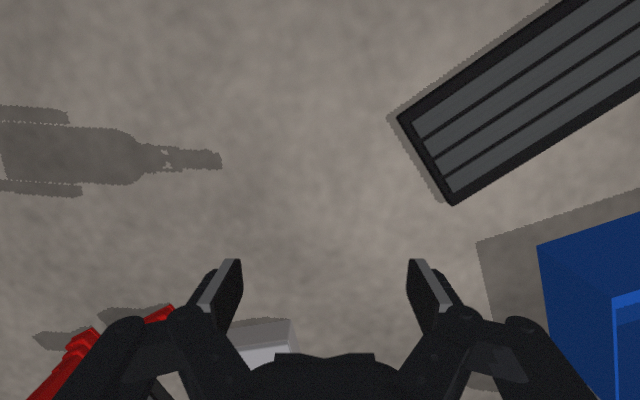

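Top view: the mat and grey scanner are near (275,221) with three red look-alikes around them, the dock and cassette are near (368,210), the bottle is at (312,135), and the beaker is at (459,247). Next I'll zoom in and measure.

Run:
```python
from h import *
np.set_printoptions(precision=4,suppress=True)
im=cv2.imread('pics/top0.png')
a=cv2.resize(im[165:290,220:400],None,fx=4.4,fy=4.4,interpolation=cv2.INTER_CUBIC);cv2.imwrite('pics/topz.png',a)
im=cv2.imread('pics/scene0.png')
a=cv2.resize(im[90:270,230:410],None,fx=3.3,fy=3.3,interpolation=cv2.INTER_CUBIC);cv2.imwrite('pics/scz.png',a)
print('mat',atz('top',(277,220.5),.004),'label',atz('top',(369,217),.0725))
for p in[(238,186),(232,270),(276,271)]: print(atz('top',p,.06))
print('bottle',atz('top',(312,132),.13),'beaker',atz('top',(459,247),.05))
print('mat sc',atz('scene',(330,176),.004),'label sc',atz('scene',(267,213),.0725),'scan top', atz('scene',(329,144),.123),atz('top',(271,225),.123))
```

```text
mat [0.5282 0.1458 0.004 ] label [ 0.5418 -0.1327  0.0725]
[0.6254 0.263  0.06  ]
[0.3733 0.2697 0.06  ]
[0.3746 0.1387 0.06  ]
bottle [0.7804 0.0432 0.13  ] beaker [ 0.4596 -0.4107  0.05  ]
mat sc [0.5305 0.1408 0.004 ] label sc [ 0.5376 -0.1332  0.0725] scan top [0.5125 0.1539 0.123 ] [0.5071 0.1523 0.123 ]
```

View pics/topz.png

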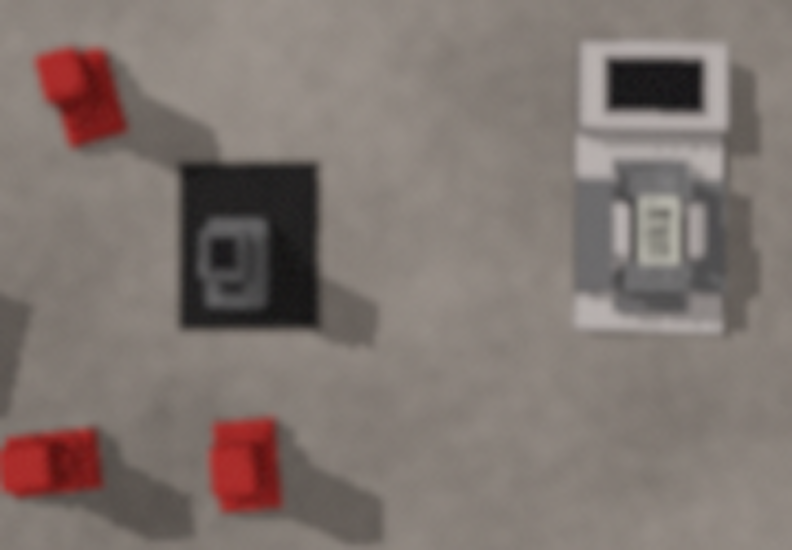

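View pics/scz.png

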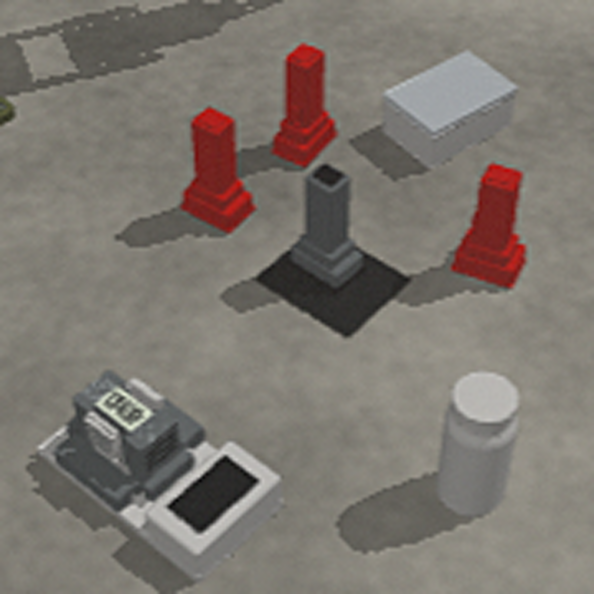

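Call:
arm_command(moves=[[[0, 0, -10], -7, 1], [[0, 0, -10], -7, 1], [[0, 0, -10], -7, 1], [[-18, -36, 0], 0, 1], [[-18, -36, 0], 0, 1], [[-18, -36, 0], 0, 1], [[-18, -36, 0], 0, 1], [[-18, -36, 0], 0, 1], [[-18, -36, 0], 0, 1], [[-18, -36, 0], 0, 1]])

```text
time_s: 1.5
position: [0.3606, 0.3522, 0.2696]
eef_rot: [0.005, 3.141, 0.001]
contact_force: [0.1, -0.5, -0.2]
finger_gap: 0.0853
```

Call:
arm_command(moves=[[[-18, -34, 0], 0, 1], [[-18, -34, 0], 0, 1], [[-18, -34, 0], 0, 1], [[-18, -34, 0], 0, 1], [[-18, -34, 0], 0, 1], [[-15, -30, 0], 0, 1], [[0, 0, 0], 0, 1], [[0, 0, 0], 0, 1], [[0, 0, 0], 0, 1], [[0, 0, 0], 0, 1]])

```text
time_s: 2.5
position: [0.464, 0.1543, 0.2693]
eef_rot: [-0.002, -3.142, -0.0]
contact_force: [0.3, 0.5, 1.0]
finger_gap: 0.0853
```

Run:
```python
from h import *
np.set_printoptions(precision=4,suppress=True)
s=read_state();print(s['time_s'],s['position'],R.from_rotvec(s['eef_rot']).as_matrix())
snap('wrist','w1.png')
```

```text
2.5 [0.464  0.1543 0.2693] [[-1.      0.0016 -0.    ]
 [ 0.0016  1.      0.0002]
 [ 0.      0.0002 -1.    ]]
```

View pics/w1.png

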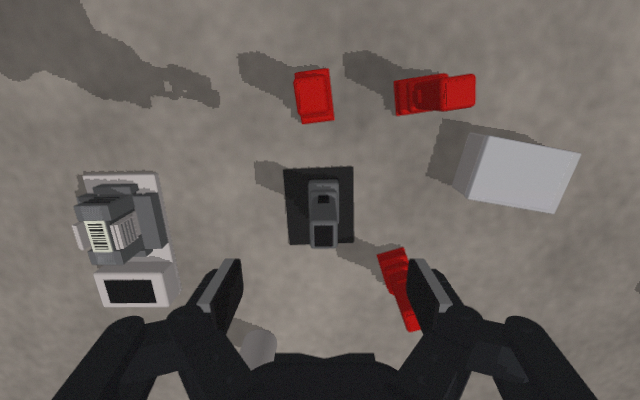

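Run:
```python
from h import *
im=cv2.imread('pics/w1.png')
a=im[150:270,270:370];b=im[160:320,60:190]
cv2.imwrite('pics/w1a.png',cv2.resize(a,None,fx=5,fy=5,interpolation=cv2.INTER_CUBIC))
cv2.imwrite('pics/w1b.png',cv2.resize(b,None,fx=3.7,fy=3.7,interpolation=cv2.INTER_CUBIC))
```

```text
(no output)
```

View pics/w1a.png

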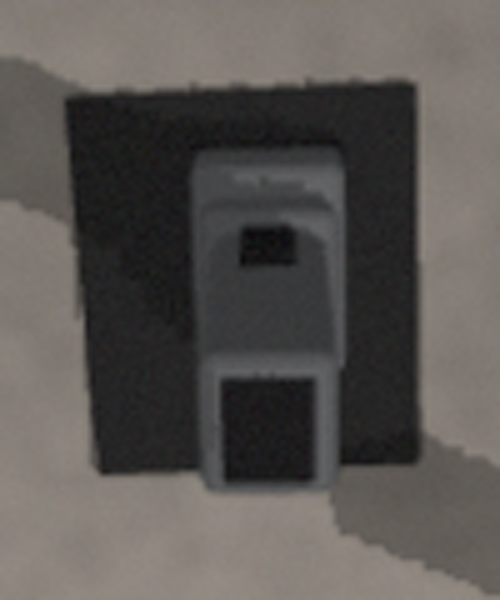

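View pics/w1b.png

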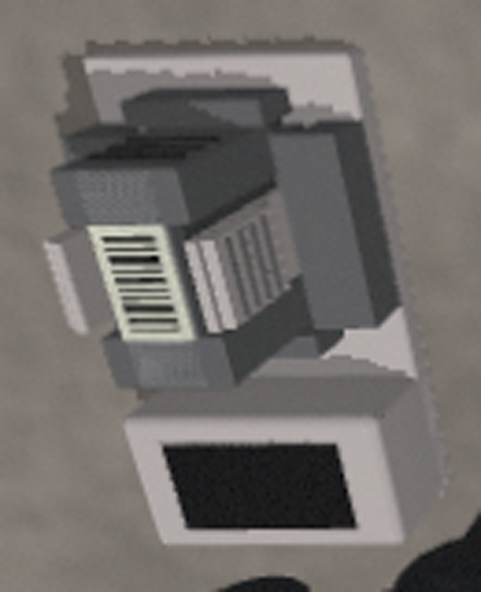

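Run:
```python
from h import *
np.set_printoptions(precision=4,suppress=True)
s=read_state()
def f(n,pts,k,o,z):
    P=np.array([atz('wrist',(p[0]/k+o[0]-.5+.5/k,p[1]/k+o[1]-.5+.5/k),z,s) for p in pts])
    e=[np.linalg.norm(P[i]-P[(i+1)%4])*1e3 for i in range(4)]
    # x axis = from nearedge(0,1) to far edge(3,2)
    vx=(P[3]+P[2]-P[0]-P[1]); vy=(P[1]+P[2]-P[0]-P[3]) 
    print(n,P.mean(0),'sizes',np.array(e),'yaw x',np.degrees(np.arctan2(vx[1],vx[0])),'yaw y',np.degrees(np.arctan2(-vy[0],vy[1])))
f('top',[(203,360),(333,352),(338,488),(208,490)],5,(270,150),.126)
f('pad',[(222,380),(315,375),(317,480),(225,482)],5,(270,150),.128)
f('mat',[(67,97),(415,83),(418,463),(98,472)],5,(270,150),.004)
f('label',[(88,226),(163,223),(193,341),(125,342)],3.7,(60,160),.0725)
f('cons',[(123,420),(375,415),(408,543),(163,543)],3.7,(60,160),.045)
```

```text
top [0.5123 0.1535 0.126 ] sizes [26.9681 31.5666 27.8279 30.2205] yaw x 1.8716618416305761 yaw y 2.3114078768892066
pad [0.5128 0.1533 0.128 ] sizes [19.2451 24.2651 19.5139 23.6074] yaw x 1.1521025506663976 yaw y 2.298158245306424
mat [0.527  0.1472 0.004 ] sizes [ 97.5457 118.3645  98.1764 117.4405] yaw x 2.064493877938905 yaw y 2.0001469742305535
label [ 0.5413 -0.1344  0.0725] sizes [26.3715 44.8834 24.6537 44.2808] yaw x 0.1604921707724163 yaw y 1.8570051457288825
cons [ 0.6421 -0.1307  0.045 ] sizes [101.0893  60.5079 102.2692  58.6154] yaw x 1.2982982956957874 yaw y 1.1421259110700366
```

Call:
arm_command(moves=[[[-24, 0, 0], 0, 1], [[-24, -1, 0], 0, 1], [[0, 0, 0], -2, 1], [[0, 0, 20], 0, 1], [[0, 0, 30], 0, 1], [[0, 0, 30], 0, 1], [[0, 0, 30], 0, 1], [[0, 0, 30], 0, 1], [[0, 0, 25], 0, 1], [[0, 0, 16], 0, 1]])

```text
time_s: 3.55
position: [0.5108, 0.1528, 0.0859]
eef_rot: [0.052, -3.138, 0.001]
contact_force: [-0.7, -0.1, 0.2]
finger_gap: 0.0853
```

Run:
```python
from h import *
np.set_printoptions(precision=4,suppress=True)
s=read_state();print(s['time_s'],s['position'],s['contact_force'],R.from_rotvec(s['eef_rot']).as_matrix())
snap('wrist','w2.png')
```

```text
3.55 [0.5108 0.1528 0.0859] [-0.6694 -0.1193  0.2482] [[-0.9994 -0.0332 -0.0032]
 [-0.0332  0.9994 -0.0006]
 [ 0.0032 -0.0005 -1.    ]]
```

View pics/w2.png

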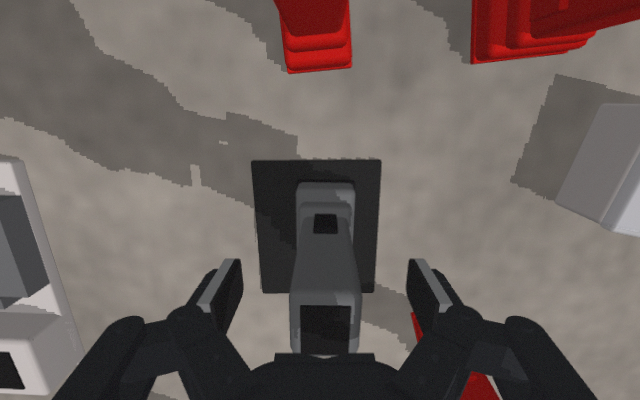

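Call:
arm_command(moves=[[[0, 0, 0], 0, 1], [[0, 0, 0], 0, -1], [[0, 0, 0], 0, -1], [[0, 0, 0], 0, -1], [[0, 0, 0], 0, -1], [[0, 0, 0], 0, -1], [[0, 0, 0], 0, -1], [[0, 0, 0], 0, -1], [[0, 0, 0], 0, -1], [[0, 0, 0], 0, -1]], grip_force=45)

```text
time_s: 4.6
position: [0.5132, 0.1524, 0.0894]
eef_rot: [-0.049, 3.14, 0.001]
contact_force: [-1.2, 1.1, 5.7]
finger_gap: 0.0299
```

Run:
```python
from h import *
np.set_printoptions(precision=5,suppress=True)
s=read_state();print(s['time_s'],s['position'],s['contact_force'],s['finger_gap'],R.from_rotvec(s['eef_rot']).as_matrix())
snap('wrist','w3.png')
```

```text
4.6 [0.51319 0.15243 0.08939] [-1.23355  1.1441   5.68659] 0.029867560845707734 [[-0.9995  -0.0315   0.00159]
 [-0.0315   0.9995   0.00069]
 [-0.00161  0.00064 -1.     ]]
```

View pics/w3.png

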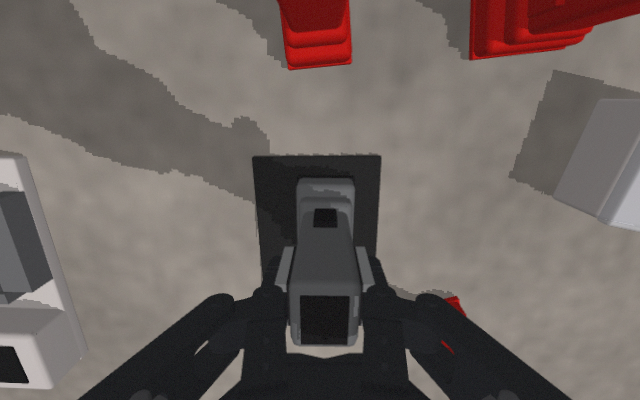

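Call:
arm_command(moves=[[[0, 0, -15], 0, -1], [[0, 0, -30], 0, -1], [[0, 0, -35], 0, -1], [[0, 0, -24], 0, -1], [[0, 0, -10], 0, -1], [[0, -15, 0], 0, -1], [[-3, -28, 0], 0, -1], [[-3, -32, 0], 0, -1], [[-3, -32, 0], 0, -1], [[-3, -32, 0], 0, -1]])

```text
time_s: 5.65
position: [0.5273, 0.0116, 0.1997]
eef_rot: [0.05, -3.137, 0.0]
contact_force: [0.6, -0.3, -1.5]
finger_gap: 0.0294
```

Call:
arm_command(moves=[[[-3, -32, 0], 0, -1], [[-3, -32, 0], 0, -1], [[-1, -32, 0], 0, -1], [[0, -25, 0], 0, -1], [[0, -17, 0], 0, -1], [[0, -10, 0], 0, -1], [[0, 0, 0], 0, -1], [[0, 0, 0], 0, -1], [[0, 0, 0], 0, -1], [[0, 0, 0], 0, -1]])

```text
time_s: 6.65
position: [0.5406, -0.1332, 0.2024]
eef_rot: [-0.052, 3.141, 0.0]
contact_force: [0.0, 0.3, -2.5]
finger_gap: 0.0296
```

Run:
```python
from h import *
np.set_printoptions(precision=5,suppress=True)
s=read_state();print(s['time_s'],s['position'],s['contact_force'],s['finger_gap'],R.from_rotvec(s['eef_rot']).as_matrix())
snap('wrist','w4.png');a=snap('scene','s4.png')
cv2.imwrite('pics/s4z.png',cv2.resize(a[100:300,170:420],None,fx=3,fy=3,interpolation=cv2.INTER_CUBIC))
print(proj('wrist',[[.541,-.1335,.0725]],s))
```

```text
6.65 [ 0.54058 -0.13322  0.20239] [ 0.01428  0.29654 -2.48125] 0.029550698173150307 [[-0.99946 -0.03298  0.00009]
 [-0.03298  0.99946  0.00015]
 [-0.0001   0.00014 -1.     ]]
[[324.06279 195.01216]]
```

View pics/w4.png

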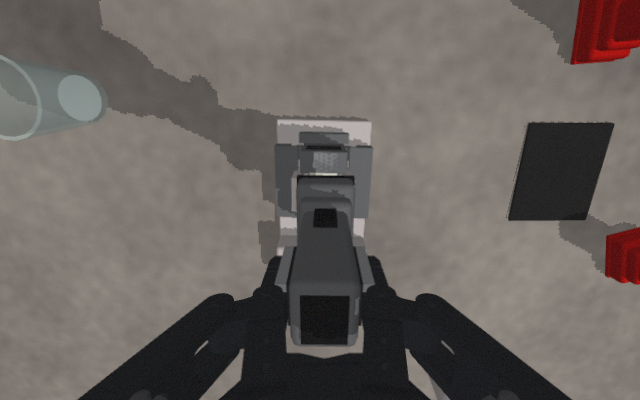

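View pics/s4z.png

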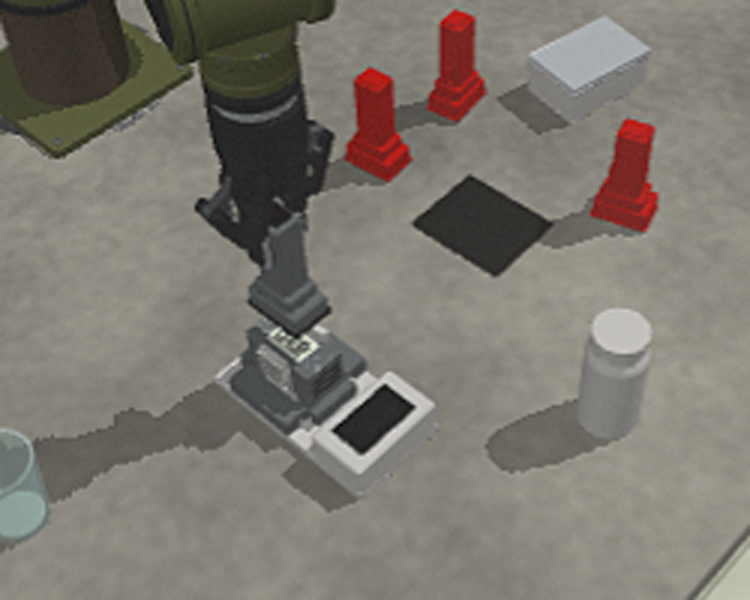

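Call:
arm_command(moves=[[[0, 0, 0], 0, -1], [[0, 0, 0], 0, -1], [[0, 0, 0], 0, -1], [[0, 0, 0], 0, -1], [[0, 0, 0], 0, -1], [[0, 0, 0], 0, -1], [[0, 0, 0], 0, -1], [[0, 0, 0], 0, -1], [[0, 0, 0], 0, -1], [[0, 0, 0], 0, -1]])

```text
time_s: 7.75
position: [0.5405, -0.1341, 0.2023]
eef_rot: [-0.05, 3.141, 0.0]
contact_force: [-0.8, 0.0, -0.9]
finger_gap: 0.0294
```

Call:
arm_command(moves=[[[0, 0, 0], 0, -1], [[0, 0, 0], 0, -1], [[0, 0, 0], 0, -1], [[0, 15, 0], 0, -1], [[2, 28, 0], 0, -1], [[2, 32, 0], 0, -1], [[2, 32, 0], 0, -1], [[2, 32, 0], 0, -1], [[2, 32, 0], 0, -1], [[2, 32, 0], 0, -1]])

```text
time_s: 8.75
position: [0.5215, 0.0705, 0.2024]
eef_rot: [-0.05, 3.141, 0.001]
contact_force: [0.4, 0.6, -2.0]
finger_gap: 0.0297
```

Call:
arm_command(moves=[[[1, 32, 0], 0, -1], [[0, 25, 0], 0, -1], [[0, 15, 0], 0, -1], [[0, 10, 0], 0, -1], [[0, 0, 15], 0, -1], [[0, 0, 25], 0, -1], [[0, 0, 25], 0, -1], [[0, 0, 20], 0, -1], [[0, 0, 10], 0, -1], [[0, 0, 5], 0, -1]])

```text
time_s: 9.75
position: [0.5176, 0.1494, 0.1004]
eef_rot: [0.048, -3.138, 0.001]
contact_force: [-0.0, -0.3, -1.8]
finger_gap: 0.0293
```

Call:
arm_command(moves=[[[0, 0, 0], 0, -1], [[0, 0, 0], 0, -1], [[0, 0, 0], 0, -1], [[0, 0, 0], 0, -1], [[0, 0, 0], 0, -1], [[0, 0, 3], 0, -1], [[0, 0, 2], 0, -1], [[0, 0, 2], 0, -1], [[0, 0, 0], 0, -1], [[0, 0, 0], 0, -1]])

```text
time_s: 10.75
position: [0.5184, 0.1503, 0.0951]
eef_rot: [0.05, -3.141, 0.0]
contact_force: [-0.4, 0.2, -1.5]
finger_gap: 0.0295
```

Run:
```python
from h import *
np.set_printoptions(precision=5,suppress=True)
s=read_state();print(s['time_s'],s['position'],s['contact_force'],s['finger_gap'],R.from_rotvec(s['eef_rot']).as_matrix())
a=snap('scene','s5.png')
cv2.imwrite('pics/s5z.png',cv2.resize(a[70:270,200:450],None,fx=3,fy=3,interpolation=cv2.INTER_CUBIC))
```

```text
10.75 [0.51843 0.15031 0.09513] [-0.39942  0.20244 -1.48154] 0.02946480668086203 [[-0.9995  -0.03165 -0.00034]
 [-0.03165  0.9995  -0.00007]
 [ 0.00035 -0.00006 -1.     ]]
```

View pics/s5z.png

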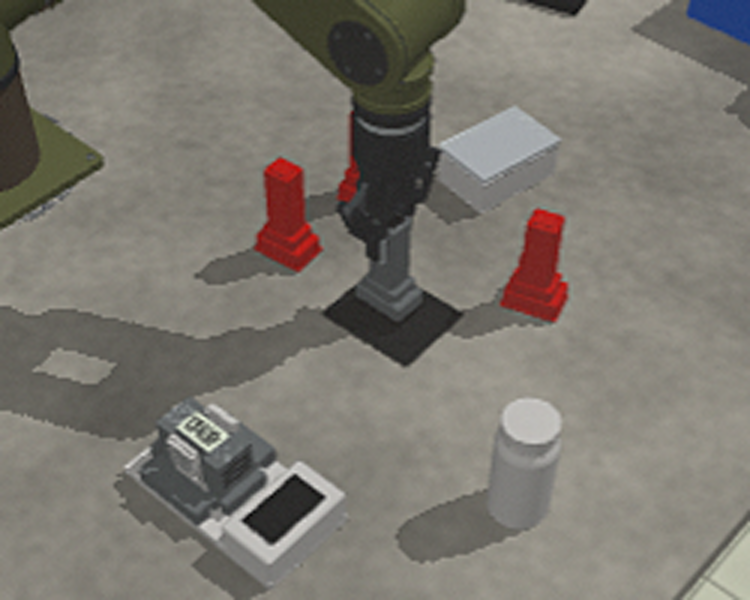

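Call:
arm_command(moves=[[[0, 0, 2], 0, -1], [[0, 0, 2], 0, -1], [[0, 0, 1], 0, -1], [[0, 0, 0], 0, -1], [[0, 0, 0], 0, -1], [[0, 0, 0], 0, -1], [[0, 0, 0], 0, -1], [[0, 0, 0], 0, -1], [[0, 0, 0], 0, -1], [[0, 0, 0], 0, -1]])

```text
time_s: 11.8
position: [0.5186, 0.1503, 0.0904]
eef_rot: [-0.05, 3.141, 0.0]
contact_force: [-0.4, 0.2, -1.9]
finger_gap: 0.0297
```

Call:
arm_command(moves=[[[0, 0, 1], 0, -1], [[0, 0, 0], 0, -1], [[0, 0, 0], 0, -1], [[0, 0, 0], 0, -1], [[0, 0, 1], 0, -1], [[0, 0, 0], 0, -1], [[0, 0, 0], 0, -1], [[0, 0, 0], 0, -1], [[0, 0, 0], 0, -1], [[0, 0, 0], 0, -1]])

```text
time_s: 12.8
position: [0.5188, 0.1505, 0.0894]
eef_rot: [-0.05, 3.141, 0.0]
contact_force: [-2.6, 0.4, 5.6]
finger_gap: 0.0295
```

Call:
arm_command(moves=[[[0, 0, 0], 0, 1], [[0, 0, 0], 0, 1], [[0, 0, 0], 0, 1], [[0, 0, 0], 0, 1], [[0, 0, 0], 0, 1], [[0, 0, 0], 0, 1], [[0, 0, 0], 0, 1], [[0, 0, 0], 0, 1], [[0, 0, 0], 0, 1], [[0, 0, 0], 0, 1]])

```text
time_s: 13.8
position: [0.5185, 0.1503, 0.0883]
eef_rot: [-0.05, 3.141, 0.0]
contact_force: [-0.0, 0.2, 1.5]
finger_gap: 0.0853
```

Run:
```python
from h import *
np.set_printoptions(precision=5,suppress=True)
s=read_state();print(s['time_s'],s['position'],s['contact_force'],s['finger_gap'])
snap('wrist','w6.png')
```

```text
13.8 [0.51853 0.15033 0.08833] [-0.04147  0.22094  1.49268] 0.08527199195038858
```

View pics/w6.png

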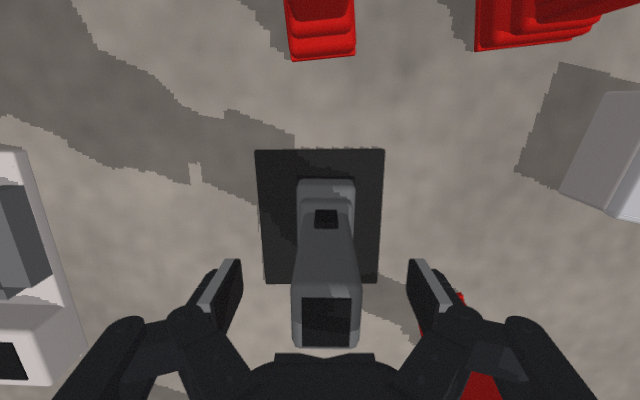

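Released: the scanner stands upright on the mat (handle top near (325,322)), clear of both fingers. I'm going up and over to the cassette.

Call:
arm_command(moves=[[[0, 0, -20], 0, 1], [[0, 0, -35], 0, 1], [[0, 0, -40], 0, 1], [[0, 0, -40], 0, 1], [[0, 0, -25], 0, 1], [[0, -15, 0], 0, 1], [[2, -30, 0], 0, 1], [[2, -35, 0], 0, 1], [[2, -35, 0], 0, 1], [[1, -35, 0], 0, 1]])

```text
time_s: 14.85
position: [0.5152, -0.0015, 0.2467]
eef_rot: [0.05, -3.139, 0.0]
contact_force: [0.8, 0.3, 0.3]
finger_gap: 0.0853
```

Call:
arm_command(moves=[[[1, -35, 0], 0, 1], [[1, -35, 0], 0, 1], [[0, -30, 0], 0, 1], [[0, -22, 0], 0, 1], [[0, -12, 0], 0, 1], [[0, 0, 0], 0, 1], [[0, 0, 0], 0, 1], [[0, 0, 0], 0, 1], [[0, 0, 0], 0, 1], [[0, 0, 0], 0, 1]])

```text
time_s: 15.85
position: [0.5186, -0.1331, 0.2484]
eef_rot: [-0.052, 3.141, 0.0]
contact_force: [0.2, 0.4, 0.7]
finger_gap: 0.0856
```

Run:
```python
from h import *
np.set_printoptions(precision=5,suppress=True)
s=read_state();print(s['time_s'],s['position'],s['contact_force'],s['finger_gap'])
a=snap('wrist','w7.png');cv2.imwrite('pics/w7z.png',cv2.resize(a[130:290,250:400],None,fx=3.7,fy=3.7,interpolation=cv2.INTER_CUBIC))
a=snap('scene','s7.png');cv2.imwrite('pics/s7z.png',cv2.resize(a[70:270,200:450],None,fx=3,fy=3,interpolation=cv2.INTER_CUBIC))
```

```text
15.85 [ 0.51859 -0.13308  0.24841] [0.17649 0.42819 0.65967] 0.08561624697239709
```

View pics/w7z.png

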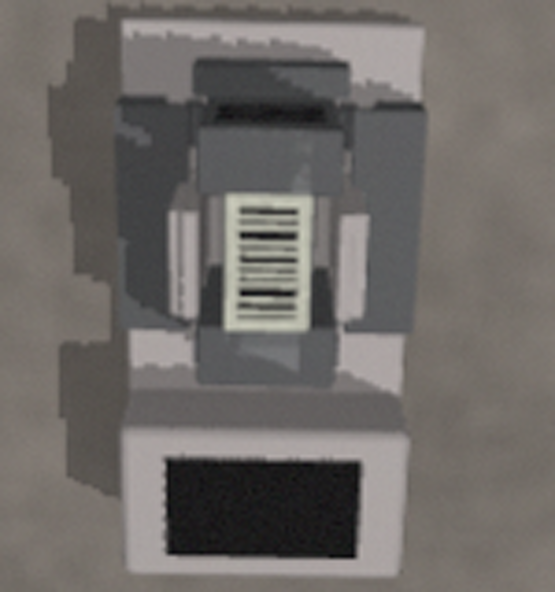

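View pics/s7z.png

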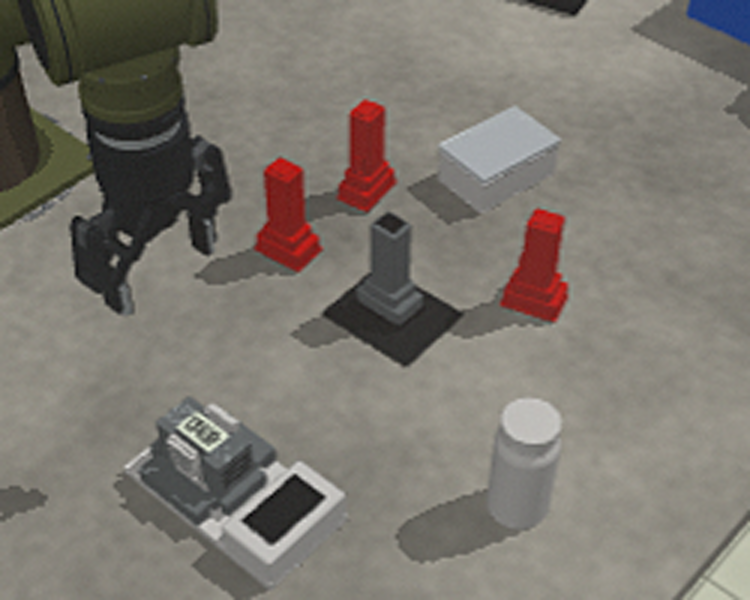

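Run:
```python
from h import *
np.set_printoptions(precision=4,suppress=True)
s=read_state();k=3.7;o=(250,130)
W=lambda p,z:atz('wrist',(p[0]/k+o[0]-.5+.5/k,p[1]/k+o[1]-.5+.5/k),z,s)
def f(n,pts,z):
    P=np.array([W(p,z) for p in pts])
    e=[np.linalg.norm(P[i]-P[(i+1)%4])*1e3 for i in range(4)]
    vx=(P[3]+P[2]-P[0]-P[1]); vy=(P[1]+P[2]-P[0]-P[3]) 
    print(n,P.mean(0),'sizes',np.array(e),'yaw x',np.degrees(np.arctan2(vx[1],vx[0])),'yaw y',np.degrees(np.arctan2(-vy[0],vy[1])))
f('label',[(225,194),(312,194),(308,330),(225,330)],.0725)
f('cass',[(197,128),(343,128),(336,383),(197,383)],.072)
f('catch',[(170,210),(369,212),(364,319),(170,317)],.074)
f('cons',[(122,427),(411,427),(403,577),(131,574)],.045)
f('base',[(122,22),(425,27),(411,428),(125,425)],.012)
```

```text
label [ 0.541  -0.1354  0.0725] sizes [25.963  43.9075 25.8808 43.9076] yaw x 0.935396434568636 yaw y 1.8802036867700733
cass [ 0.5402 -0.1352  0.072 ] sizes [42.7615 82.2236 44.1958 82.2501] yaw x 0.9999776158262088 yaw y 1.8805191088747315
catch [ 0.5411 -0.1351  0.074 ] sizes [59.4262 34.4515 59.9706 34.4229] yaw x 0.4812421860910155 yaw y 1.262235453114044
cons [ 0.642  -0.1328  0.045 ] sizes [101.4394  62.1746 100.707   60.8706] yaw x 1.909014138243553 yaw y 1.5150002090797539
base [ 0.5523 -0.1344  0.012 ] sizes [102.7294 152.044  110.1946 152.5427] yaw x 1.0352721791520005 yaw y 1.0839682247167315
```

Call:
arm_command(moves=[[[-11, -1, 0], 0, 1], [[-11, -1.5, 0], 0.4, 1], [[0, 0, 0], 0, 1], [[0, 0, 20], 0, 1], [[0, 0, 30], 0, 1], [[0, 0, 30], 0, 1], [[0, 0, 30], 0, 1], [[0, 0, 20], 0, 1], [[0, 0, 10], 0, 1], [[0, 0, 0], 0, 1]])

```text
time_s: 16.95
position: [0.5397, -0.1353, 0.1066]
eef_rot: [0.039, -3.138, -0.002]
contact_force: [-0.6, -1.1, 0.2]
finger_gap: 0.0858
```

Call:
arm_command(moves=[[[0, 0, 10], 0, 1], [[0, 0, 15], 0, 1], [[0, 0, 15], 0, 1], [[0, 0, 12], 0, 1], [[0, 0, 8], 0, 1], [[0, 0, 3], 0, 1], [[0, 0, 0], 0, 1], [[0, 0, 0], 0, 1], [[0, 0, 0], 0, 1], [[0, 0, 0], 0, 1]])

```text
time_s: 17.95
position: [0.541, -0.1358, 0.046]
eef_rot: [-0.039, 3.14, -0.001]
contact_force: [-0.3, -0.6, 1.3]
finger_gap: 0.0855
```

Run:
```python
from h import *
np.set_printoptions(precision=5,suppress=True)
s=read_state();print(s['time_s'],s['position'],s['contact_force'],s['finger_gap'],R.from_rotvec(s['eef_rot']).as_matrix())
a=snap('wrist','w8.png')
a=snap('scene','s8.png');cv2.imwrite('pics/s8z.png',cv2.resize(a[150:270,190:340],None,fx=5,fy=5,interpolation=cv2.INTER_CUBIC))
```

```text
17.95 [ 0.54102 -0.13577  0.04598] [-0.2635  -0.59454  1.26995] 0.0855290194525472 [[-0.9997  -0.02466  0.00112]
 [-0.02466  0.9997  -0.00043]
 [-0.00111 -0.00046 -1.     ]]
```

View pics/w8.png

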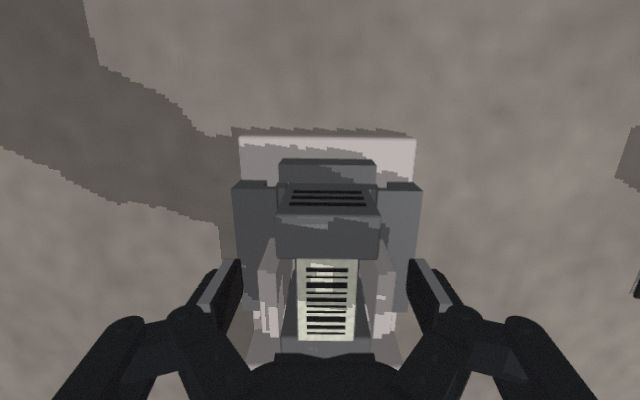

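View pics/s8z.png

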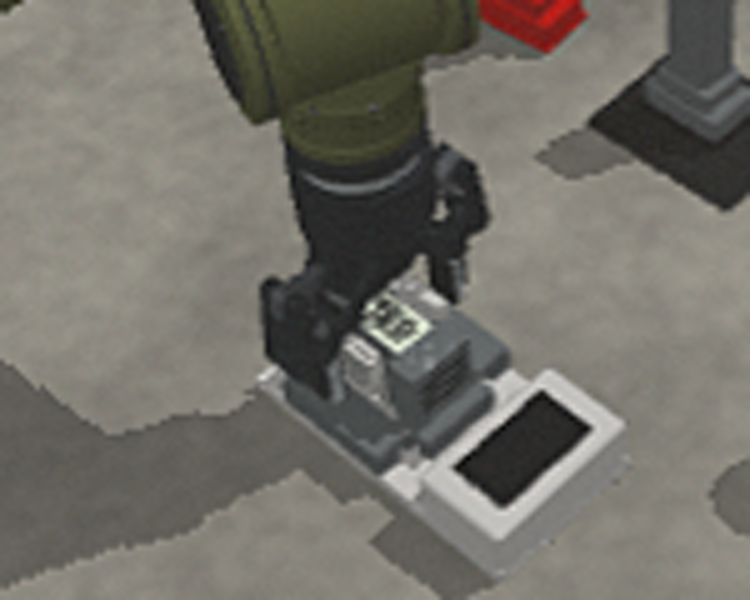

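Call:
arm_command(moves=[[[0, 0, 0], 0, -1], [[0, 0, 0], 0, -1], [[0, 0, 0], 0, -1], [[0, 0, 0], 0, -1], [[0, 0, 0], 0, -1], [[0, 0, 0], 0, -1], [[0, 0, 0], 0, -1], [[0, 0, 0], 0, -1], [[0, 0, 0], 0, -1], [[0, 0, 0], 0, -1]], grip_force=50)

```text
time_s: 19.05
position: [0.5417, -0.1357, 0.0474]
eef_rot: [-0.039, 3.14, -0.0]
contact_force: [-3.3, 2.5, 8.8]
finger_gap: 0.042
```

Run:
```python
from h import *
np.set_printoptions(precision=5,suppress=True)
s=read_state();print(s['time_s'],s['position'],s['contact_force'],s['ft_torque'],s['finger_gap'],R.from_rotvec(s['eef_rot']).as_matrix())
a=snap('wrist','w9.png')
a=snap('scene','s9.png');cv2.imwrite('pics/s9z.png',cv2.resize(a[150:270,190:340],None,fx=5,fy=5,interpolation=cv2.INTER_CUBIC))
```

```text
19.05 [ 0.54166 -0.13567  0.04744] [-3.28737  2.53106  8.76625] [ 0.4247   0.43396 -0.02711] 0.04197385572938754 [[-0.9997  -0.02455  0.00178]
 [-0.02455  0.9997  -0.00003]
 [-0.00178 -0.00007 -1.     ]]
```

View pics/w9.png

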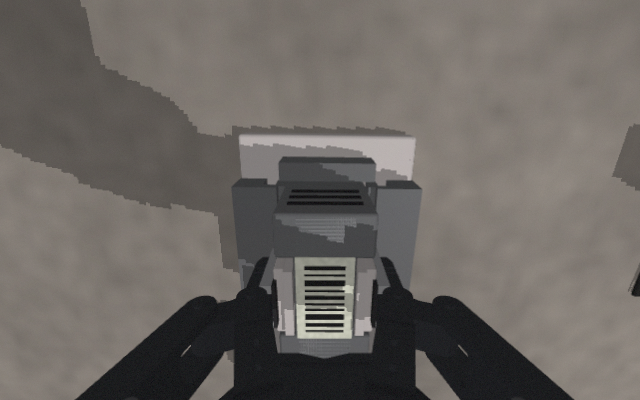

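View pics/s9z.png

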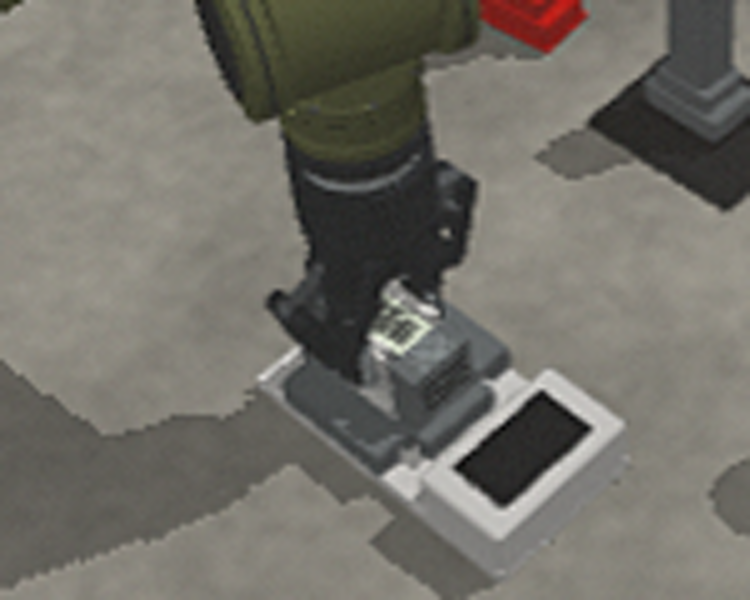

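Run:
```python
import cv2
a=cv2.imread('pics/w9.png');cv2.imwrite('pics/w9z.png',cv2.resize(a[230:370,230:420],None,fx=4,fy=4,interpolation=cv2.INTER_CUBIC))
```

```text
(no output)
```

View pics/w9z.png

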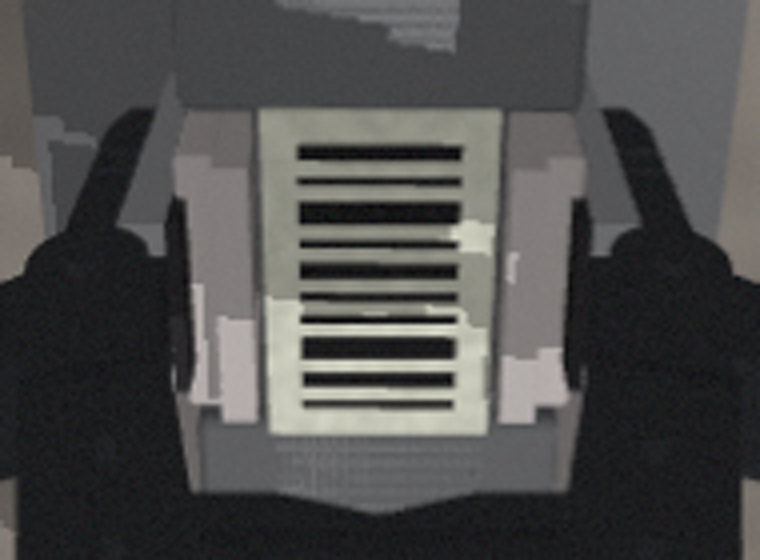

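Both pads are on the catch faces, symmetric, and the catches sit nearly flush against the label's sides. I'll lift slowly first and check.

Call:
arm_command(moves=[[[0, 0, -2], 0, -1], [[0, 0, -2], 0, -1], [[0, 0, -3], 0, -1], [[0, 0, -3], 0, -1], [[0, 0, -4], 0, -1], [[0, 0, -4], 0, -1], [[0, 0, -4], 0, -1], [[0, 0, 0], 0, -1], [[0, 0, 0], 0, -1], [[0, 0, 0], 0, -1]])

```text
time_s: 20.15
position: [0.5404, -0.1356, 0.0672]
eef_rot: [0.039, -3.141, -0.0]
contact_force: [0.2, 0.5, -2.1]
finger_gap: 0.0414
```

Run:
```python
from h import *
np.set_printoptions(precision=5,suppress=True)
s=read_state();print(s['time_s'],s['position'],s['contact_force'],s['ft_torque'],s['finger_gap'])
a=snap('wrist','w10.png')
a=snap('scene','s10.png');cv2.imwrite('pics/s10z.png',cv2.resize(a[150:270,190:340],None,fx=5,fy=5,interpolation=cv2.INTER_CUBIC))
```

```text
20.15 [ 0.54042 -0.13556  0.06715] [ 0.18931  0.47193 -2.13018] [-0.02337 -0.02551  0.0125 ] 0.04138571233749728
```

View pics/w10.png

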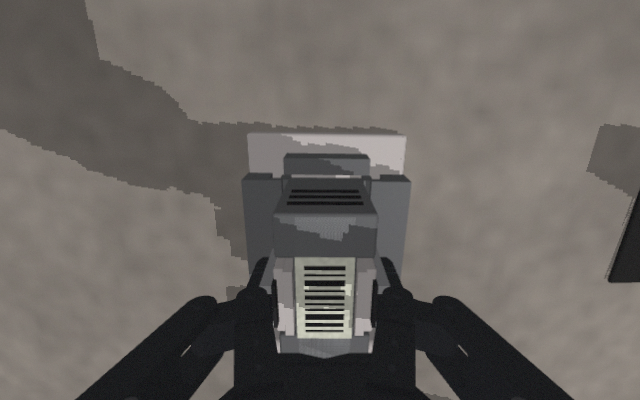

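View pics/s10z.png

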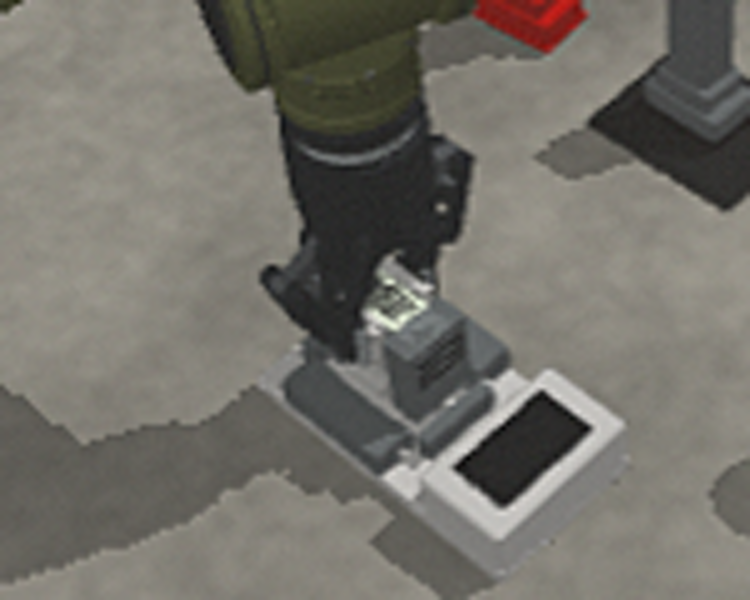

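The cassette rises with the gripper: its image stays fixed relative to the fingers and the force equals its weight, 2.1 N. Lifting on.

Call:
arm_command(moves=[[[0, 0, -5], 0, -1], [[0, 0, -10], 0, -1], [[0, 0, -15], 0, -1], [[0, 0, -20], 0, -1], [[0, 0, -20], 0, -1], [[0, 0, -20], 0, -1], [[0, 0, -15], 0, -1], [[0, 0, -10], 0, -1], [[0, 0, -5], 0, -1], [[0, 0, 0], 0, -1]])

```text
time_s: 21.25
position: [0.5408, -0.1357, 0.188]
eef_rot: [-0.039, 3.14, -0.001]
contact_force: [1.1, 0.8, -2.7]
finger_gap: 0.0419
```

Call:
arm_command(moves=[[[0, 0, 0], 0, -1], [[0, 0, 0], 0, -1], [[0, 0, 0], 0, -1], [[0, 0, 0], 0, -1], [[0, 0, 0], 0, -1], [[0, 0, 0], 0, -1], [[0, 0, 0], 0, -1], [[0, 0, 0], 0, -1], [[0, 0, 0], 0, -1], [[0, 0, 0], 0, -1]])

```text
time_s: 22.25
position: [0.5406, -0.1356, 0.1874]
eef_rot: [-0.039, 3.141, -0.0]
contact_force: [0.1, 0.0, -3.2]
finger_gap: 0.042
```

Run:
```python
from h import *
np.set_printoptions(precision=5,suppress=True)
s=read_state();print(s['time_s'],s['position'],s['contact_force'],s['ft_torque'],s['finger_gap'],abs(s['joint_vel']).max(),R.from_rotvec(s['eef_rot']).as_matrix())
a=snap('wrist','w11.png');cv2.imwrite('pics/w11z.png',cv2.resize(a[120:370,220:430],None,fx=2.4,fy=2.4,interpolation=cv2.INTER_CUBIC))
a=snap('scene','s11.png');cv2.imwrite('pics/s11z.png',cv2.resize(a[80:280,160:410],None,fx=3,fy=3,interpolation=cv2.INTER_CUBIC))
```

```text
22.25 [ 0.5406  -0.13564  0.18737] [ 0.13287  0.02304 -3.22178] [-0.01642  0.00276 -0.00153] 0.04204304267698153 0.001821339272138268 [[-0.9997  -0.02465  0.00009]
 [-0.02465  0.9997  -0.00005]
 [-0.00009 -0.00006 -1.     ]]
```

View pics/w11z.png

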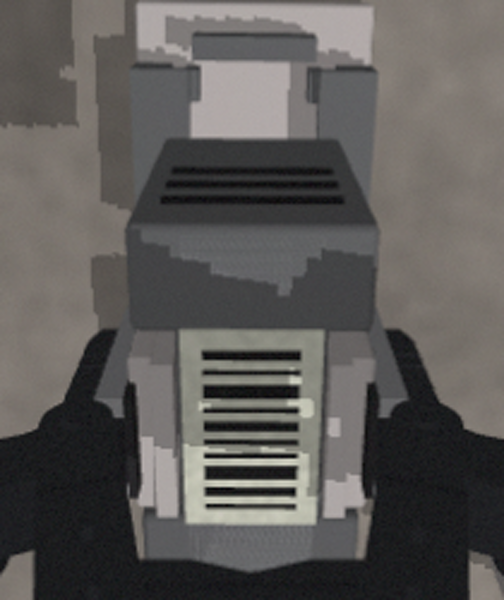

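View pics/s11z.png

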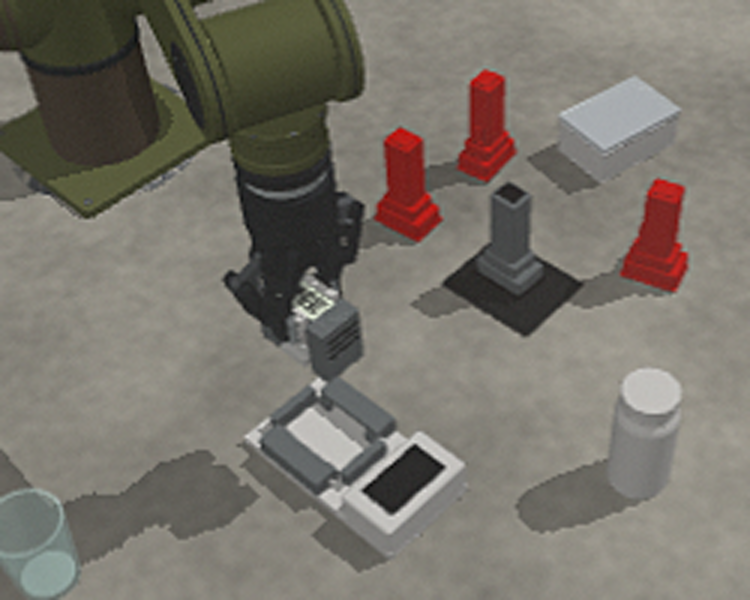

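```bash
python3 -c "
from h import *
print(job_done())"
```

```text
the job is handed in; nothing more can be done
None
```

I did both parts in the order asked and handed the job in at about 22 s. No verdict is reported.

**Scan:** I held the scanner pointing straight down, with its window about 4.5 cm above the label. The hold lasted over 1.3 s and did not touch the cassette. The TCP was within about 2 mm of the measured label centre.

**Scanner back on the mat:** I set it down with a light touch of about 5.6 N and released it. Later pictures show it upright on the mat, about 1 cm nearer the mat's centre than where it started.

**Cassette:** I pinched both catches with 50 N and lifted it straight out, and the empty dock well shows in the picture. It hangs level and still, with its underside at about 15 cm. The wrist force was 2 to 3 N, close to the cassette's weight.

**Bystanders:** The bottle, tip box, beaker and red look-alikes were not touched and stand as before in the last picture.

**Disagreement:** The finger gap while pinching read 42 mm, against the stated 46 mm across the fully pressed catches. In the wrist picture the catches look fully in, at about 45 to 46 mm, so I put the difference down to the gripper. I did not confirm that another way.

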